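# Index the tint tester's filter carousel and take a reading

### The job

Turn the filter carousel of the lens tint tester by its crank handle, the shorter way round, to bring the pink filter to the red pointer, and ease it gently until the spring plunger drops fully home in its notch; the notch may lie a little before or after the point where pink meets the pointer, so feel for it and do not force the plunger. Then let go of the crank, press the green read button fully down and release it, leaving the carousel locked and the other things on the bench where they are.

Things in the scene. Friction and masses are not known exactly. Their poses are not given: they have to be found in the camera images.
- tester: fixed white tester base, 230 x 180 x 50 mm. Origin on the bench under the carousel's axis; z up; x points from the axis to the red pointer. An aluminium index housing, 36 mm square, top 79 mm above the bench and carrying the red pointer, stands 86 to 122 mm out along x.
- axis (a point): point on the carousel's vertical turning axis, 79 mm above the bench. The carousel turns endlessly both ways, drags with about 0.1 N m (2 to 4 N at the crank, with the plunger's rubbing) and stays where it is left. Within 150 mm of the axis nothing but the crank stands higher than 86 mm.
- station (a point): point 40 mm from the axis towards the red pointer, 79 mm above the bench: a filter exactly at the pointer has its centre here. The hidden notch lets the plunger in when the pink filter is somewhere within 0.35 rad (20 degrees) to either side of this, differently each time; it can only be found by turning slowly and feeling.
- carousel: black and silver disc, 160 mm across, top 79 mm above the bench, with eight coloured filters 23 mm across on a 40 mm radius (anticlockwise from above: pink, brown, green, blue, yellow, grey, clear, violet). Origin on the axis at bench level, x to the pink filter, z up. Under its rim is a steel ring with one notch; with the plunger in it the disc stops hard, with 2.5 mm of play at the crank.
- pink (a point): centre of the pink filter, on the carousel, 40 mm from the axis, 79 mm above the bench.
- crank_grip (a point): middle of the black crank handle: an upright round rubber sleeve 16 mm across, from 81 to 121 mm above the bench (this point: 105 mm), 62 mm from the axis, 2.2 rad anticlockwise (from above) from the pink filter. The sleeve spins freely on its post, so a gripper may hold it and go round the axis without turning itself.
- plunger: spring plunger sliding along tester x, 61 mm above the bench, red knob 18 mm across outside. Origin: the knob's inner face, 138 mm from the axis while riding on the ring, 130 mm when fully home. A 3 N spring drives it in within 0.1 s; above 40 mm/s at the crank it may jump the notch or strike hard. It may bear at most 15 N from the notch: about 17 N at the crank.
- read_button_top (a point): centre of the top face of the green read button, 28 mm across, on a white box 90 x 75 x 45 mm. It is pressed straight down, 6 mm of travel, about 5 N at the bottom, and springs back. Top about 67 mm above the bench.
- read_button (a joint): travel of the read button, m: 0 up, 0.006 fully down.
- pink_frame: bystander: pink acetate spectacle frame lying on the bench, 140 x 42 mm, 12 mm high, origin under its centre, long side along y.
- metal_frame: bystander: steel spectacle frame lying in the grey tray, 140 x 42 mm, 12 mm high, origin under its centre, long side along y.
- pad_bender: bystander: brass pad arm bender (pliers) lying along its x, 125 x 50 mm, 13 mm high, origin under its pivot.
- lens_tray: bystander: grey lens tray, 130 x 180 x 30 mm, origin under its centre.
- magnifier: bystander: steel magnifier on a stand, round foot 110 mm across, 235 mm high; the lens reaches 107 mm from the foot's centre along its -x. Origin under the foot.
- screwdriver: bystander: screwdriver lying along its x, 150 mm long, about 25 mm high.
- screw_jar: bystander: small amber screw jar, 48 mm across, 50 mm high, origin under its centre.
Mind the look-alikes: they are no part of the job. Of the things that look like the part that bears read_button_top, take the one that is farthest from the robot's base at the start.

How it is judged:
On the way, in this order (a step that is already met when the one before it is completed fails the run):
1. the carousel is turned until the plunger is fully home in the notch (x of plunger in the frame of tester below 0.1325 m), for 0.3 s.
2. with the plunger home, the read button is pressed fully down (value of joint read_button above 0.0045 m and x of plunger in the frame of tester below 0.1325 m), for 0.05 s.
At the end, for the whole second after the job is handed in: The plunger is fully home in the notch (its origin less than 132.5 mm from the axis along tester x), the pink filter is within 20 mm of the station, the carousel is at rest, and the read button is up again (x of plunger in the frame of tester below 0.1325 m and distance between pink and station below 0.02 m and angular speed of carousel below 0.05 rad/s and value of joint read_button below 0.0015 m); the robot touches nothing.
It fails at once if the carousel is turned the longer way round (the pink filter passes the side opposite the pointer; starts almost exactly opposite may go either way) (distance of pink from where it was at the start of the episode above 0.0159 m and distance between pink and station above 0.0788 m).
It fails at once if the plunger is forced: more than 15 N between the carousel and the plunger (contact force between carousel and plunger above 15 N).
It fails at once if the plunger is handled by the robot with more than 5 N (contact force between any of the fingers, the arm and plunger above 5 N).
It fails at once if a bystander is moved by more than 30 mm (distance of any of pink_frame, metal_frame, pad_bender, lens_tray, magnifier, screwdriver, screw_jar from where it was at the start of the episode above 0.03 m).
It also fails if it takes over 67 s, if anything falls off the work surface, if the arm or the gripper's body presses on something with over 40 N, if the wrist force passes 120 N, or if a joint passes its speed limit or range.

### The arm

A 7-joint arm with a two-finger parallel gripper is mounted at the origin on the work surface. World frame = base frame: x ahead of the robot, y to its left, z up, the work surface at z = 0. Lengths are in m, angles in rad, forces in N, time in s.
With the tool pointing down it reaches from about 0.4 to 0.9 m from the base axis. Payload 5.5 kg.
Tool frame: the origin (TCP) lies midway between the tips of the shut fingers; the grasp point (between the pads) lies 19 mm behind it (manip.grip_depth is the distance from the TCP to the grasp point, in m); z points along the fingers, x is the direction in which the jaws open and shut, and the axes are right-handed (so a half turn about z gives the same grasp; the last joint's range is limited). The gripper opens to 92 mm and grips with 3 to 60 N. Pads are 19 mm wide; open, the fingers measure 130 mm over their backs; the gripper's body (75 mm by 190 mm) begins 47 mm behind the grasp point.
Start: joints at [-1.025, 0.501, -0.427, 1.55, 0.221, 1.138, -0.21], TCP at [0.181, 0.624, 0.227] pointing down, gripper open.
Joint ranges: [-2.88, 2.88], [-0.31, 2.03], [-1.54, 1.56], [0.2, 2.42], [-1.41, 4.55], [0.19, 2.02], [-2.57, 2.57]. Speed limits (rad/s): [2.57, 2.57, 3.14, 3.14, 3.14, 3.14, 3.14].

### API

Orientations are given as a unit quaternion [x, y, z, w].
In Python, from bench import manip, effector, viewer gives the robot as it stands. Calls block until the motion is done:
- manip.move_pose(position, orientation): joint-space move of the TCP to a pose.
- manip.servo_line(position, ori=None, vel=0.15): straight line of the TCP; ori=None keeps the orientation; vel is the mean speed in m/s.
- manip.movej(angles): joint-space move.
- effector.open_jaws() and effector.close(f_grip=None): open the fingers fully, or close them until they stop; f_grip is the grip in N (None keeps the last).
- manip.sleep(seconds).
- manip.solve_ik(position, orientation): joint angles nearest the present ones, or None.
- viewer.get_image(name): name is "scene" or "top" or "wrist"; returns the picture (480x640x3 uint8, red, green, blue); there is no depth.
- viewer.get_calibration(name): a dict with "vfov" (degrees; the focal length in pixels is half the picture's height over the tangent of half this angle, whatever the lens; pixels are square), "cx", "cy" (the principal point, pixels), "eye" and "attitude" of the camera in the world. Camera axes: x right, y down, z forward; pixel columns grow to the right and rows downward; lengths in m; the calibration is good to about 2 mm. A picture is of the moment at which its call begins: read the wrist's pose just before it. get_calibration takes no time and is no camera call; for the wrist camera it gives the pose at the moment of the call.
A pose or a line that the arm cannot do raises manip.PlanningError and nothing moves.
- manip.hand_in(): hands the job in, once; it reports no verdict.
Readings, each from a call of its own:
- manip.current_clock(): time.
- manip.current_q(): joint angles.
- manip.current_joint_velocities(): joint speeds.
- manip.current_tau(): joint torques, N m.
- manip.current_tool_pos(): TCP position.
- manip.current_tcp_rot(): TCP orientation.
- manip.current_force(): force on the tool from outside, world axes, zero at the start.
- manip.current_wrist_torque(): the same for the moment, N m.
- manip.current_finger_gap(): finger opening in m.
Only numpy, scipy, OpenCV 4.12 (cv2) and the standard library are available. Lean on these libraries where they do the work, as an engineer would, in place of code of your own. Each camera call takes 0.05 s, during which the arm holds its last target.

## Working session

There is one attempt and no reset: what is moved stays moved. The work goes in short steps, each a Python script; the robot and the scene stay as the last script left them, time stands still between calls to the robot, and variables do not carry over. Pictures are saved under pics/ and viewed, and the job is handed in when it is done.

```bash
mkdir -p pics; ls; python3 - <<'E'
from bench import manip, effector, viewer
import cv2
print(manip.current_clock())
for n in ("scene","top","wrist"):
    c=viewer.get_calibration(n); print(n,c)
    cv2.imwrite(f"pics/{n}0.png",viewer.get_image(n)[:,:,::-1])
print(manip.current_clock(),manip.current_tcp_rot(),manip.current_tool_pos(),manip.grip_depth)
E
```

```text
pics
0.0
scene {'vfov': 55.73167043111306, 'cx': 318.0239132507546, 'cy': 236.92811944128056, 'eye': array([ 1.03629889, -0.39123419,  0.99472962]), 'attitude': array([ 0.84402947,  0.44107809, -0.1394715 , -0.27131544])}
top {'vfov': 44.840906341790905, 'cx': 319.1274872579325, 'cy': 239.91387386663692, 'eye': array([0.33765148, 0.01031771, 1.47569429]), 'attitude': array([-0.70116571,  0.71036103, -0.04301128,  0.04363348])}
wrist {'vfov': 59.090978545815524, 'cx': 322.92332623928957, 'cy': 237.53914220178996, 'eye': array([0.10993621, 0.64366727, 0.38403268]), 'attitude': array([0.79152549, 0.59478591, 0.08345216, 0.1129285 ])}
0.15 [ 7.99683906e-01  6.00420765e-01 -6.17993627e-04  4.15843460e-04] [0.18123902 0.62366351 0.22592641] 0.0188
```

View pics/top0.png

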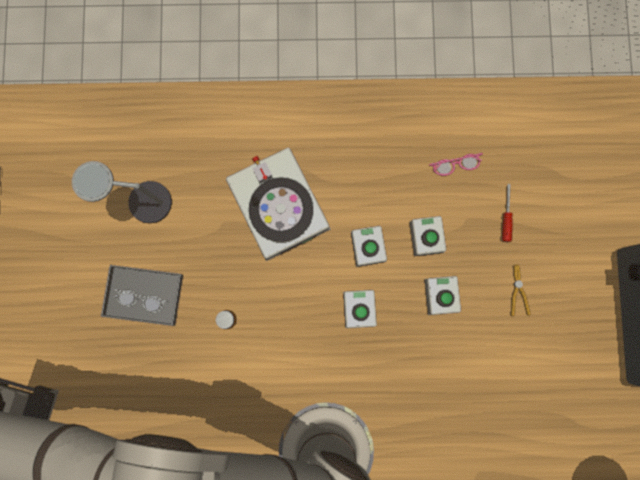

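View pics/scene0.png

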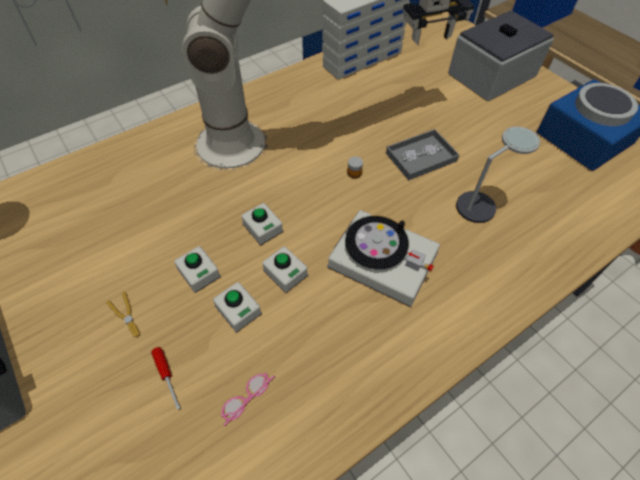

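View pics/wrist0.png

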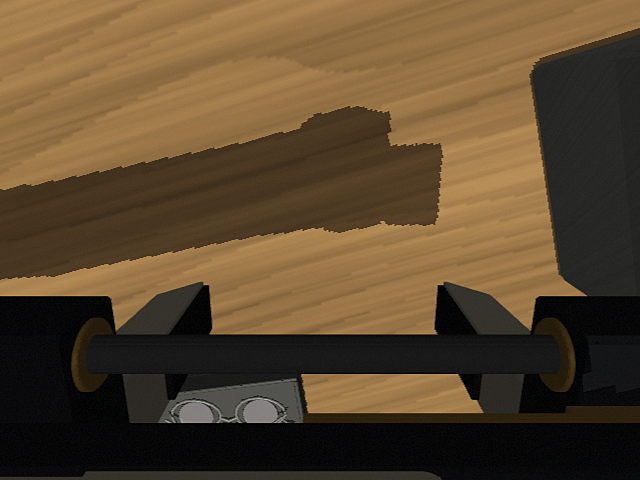

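Top view: tester around (280,205), red knob at (256,160); four green-button boxes at (370,247), (430,237), (361,312) and (445,297). Next I'll enlarge the tester and measure.

```bash
cat > h.py <<'E'
import numpy as np, cv2
from scipy.spatial.transform import Rotation as R
def ray(c,u,v):
    f=240/np.tan(np.radians(c['vfov']/2))
    d=R.from_quat(c['attitude']).apply([(u-c['cx'])/f,(v-c['cy'])/f,1.])
    return np.array(c['eye']),d
def onz(c,u,v,z):
    e,d=ray(c,u,v); return e+d*(z-e[2])/d[2]
def proj(c,p):
    f=240/np.tan(np.radians(c['vfov']/2))
    q=R.from_quat(c['attitude']).inv().apply(np.array(p)-c['eye']); return np.array([c['cx']+f*q[0]/q[2],c['cy']+f*q[1]/q[2]])
def blobs(img,lo,hi,amin=5):
    hsv=cv2.cvtColor(img,cv2.COLOR_RGB2HSV)
    m=cv2.inRange(hsv,lo,hi)
    n,l,s,ce=cv2.connectedComponentsWithStats(m)
    return [(s[i,4],ce[i].round(1)) for i in range(1,n) if s[i,4]>=amin]
E
python3 - <<'E'
from bench import viewer
from h import *
t=cv2.imread("pics/top0.png");s=cv2.imread("pics/scene0.png")
a=cv2.resize(t[140:270,215:345],None,fx=4.5,fy=4.5,interpolation=cv2.INTER_CUBIC)
cv2.imwrite("pics/ztop.png",a)
cv2.imwrite("pics/zscene.png",cv2.resize(s[195:310,315:455],None,fx=5,fy=5,interpolation=cv2.INTER_CUBIC))
for n,im in(("top",t),("scene",s)):
    c=viewer.get_calibration(n)
    print(n)
    for A,ce in blobs(im[:,:,::-1].copy(),(55,120,60),(80,255,255),40):
        p=onz(c,*ce,.064); print(A,ce,p.round(3),np.hypot(p[0],p[1]).round(3))
c=viewer.get_calibration("top");im=t[140:270,215:345,::-1].copy()
for nm,lo,hi in(("pink",(140,60,60),(175,255,255)),("red",(0,170,60),(6,255,255)),):
    print(nm,[(A,ce+[215,140],onz(c,*(ce+[215,140]),.079).round(4)) for A,ce in blobs(im,lo,hi,4)])
E
```

```text
top
80 [431.2 236.7] [ 0.516 -0.264  0.064] 0.579
79 [370.3 247.1] [ 0.492 -0.114  0.064] 0.505
90 [446.2 297.7] [ 0.367 -0.295  0.064] 0.471
82 [360.8 311.8] [ 0.336 -0.088  0.064] 0.347
scene
74 [258.8 212.5] [ 0.341 -0.091  0.064] 0.352
96 [191.7 258.3] [ 0.371 -0.297  0.064] 0.475
97 [281.6 258.5] [ 0.496 -0.118  0.064] 0.51
116 [232.4 296.2] [ 0.519 -0.266  0.064] 0.583
pink [(np.int32(46), array([293. , 197.9]), array([0.6139, 0.0729, 0.079 ])), (np.int32(35), array([296.8, 209.6]), array([0.5849, 0.0638, 0.079 ]))]
red [(np.int32(17), array([254.9, 158.4]), array([0.7141, 0.1659, 0.079 ])), (np.int32(7), array([264.7, 177. ]), array([0.667 , 0.1419, 0.079 ]))]
```

View pics/ztop.png

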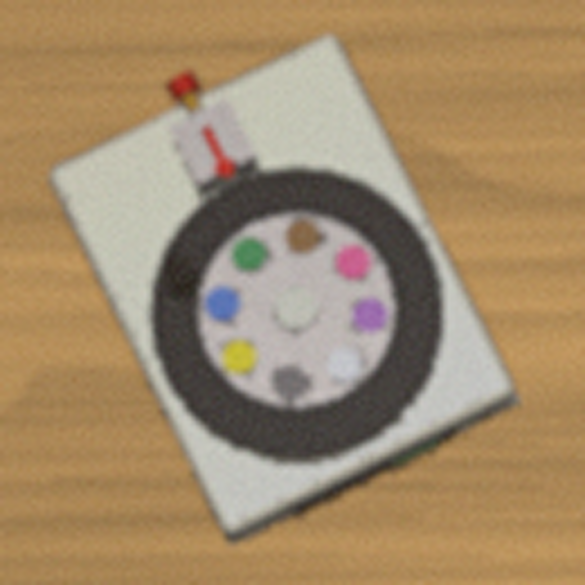

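View pics/zscene.png

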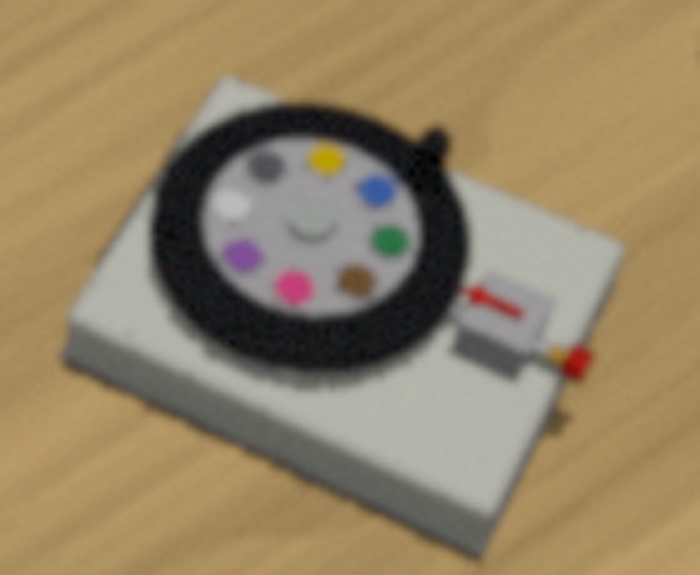

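The target box is the one at (0.517, -0.265): it is farthest from the base at 0.58 m, and the next is at 0.51 m. In the zoomed view pink is at (355,262), the disc centre near (297,313), the pointer at upper left and the crank near (185,280). That makes it about 76° anticlockwise. Now precise geometry.

```bash
python3 - <<'E'
from bench import viewer,manip
from h import *
t=cv2.imread("pics/top0.png")[:,:,::-1].copy();s=cv2.imread("pics/scene0.png")[:,:,::-1].copy()
for n,im,box,seed in(("top",t,(215,140,345,270),(280,208)),("scene",s,(315,195,455,310),(375,242))):
    c=viewer.get_calibration(n); x0,y0,x1,y1=box; cr=im[y0:y1,x0:x1]
    hsv=cv2.cvtColor(cr,cv2.COLOR_RGB2HSV)
    # black ring: fill outer contour, rim rays to z=.079
    m=cv2.inRange(hsv,(0,0,0),(180,255,75)); m=cv2.morphologyEx(m,cv2.MORPH_OPEN,np.ones((3,3)))
    cs,_=cv2.findContours(m,cv2.RETR_CCOMP,cv2.CHAIN_APPROX_NONE)
    cs=sorted(cs,key=cv2.contourArea)[::-1]
    for k in cs[:2]:
        P=np.array([onz(c,*(q+[x0,y0]),.079)[:2] for q in k[:,0].astype(float)])
        A=np.c_[2*P,np.ones(len(P))];sol=np.linalg.lstsq(A,(P**2).sum(1),rcond=None)[0]
        print(n,"circle",sol[:2].round(4),np.sqrt(sol[2]+sol[:2]@sol[:2]).round(4))
    F={}
    for nm,lo,hi in(("pink",(150,80,60),(175,255,255)),("violet",(128,60,60),(149,255,255)),("green",(60,90,40),(90,255,255)),("blue",(100,110,60),(122,255,255)),("yellow",(22,150,90),(32,255,255)),("brown",(5,80,40),(16,190,150))):
        b=sorted(blobs(cr,lo,hi,10),key=lambda b:-b[0])[:2]
        print(nm,[(A,(ce+[x0,y0]).tolist(),onz(c,*(ce+[x0,y0]),.079)[:2].round(4)) for A,ce in b])
    b=sorted(blobs(cr,(0,150,60),(7,255,255),4),key=lambda b:-b[0])
    print("red",[(A,(ce+[x0,y0]).tolist(),onz(c,*(ce+[x0,y0]),.079)[:2].round(4),onz(c,*(ce+[x0,y0]),.061)[:2].round(4)) for A,ce in b])
    for p in [(150,201)]: 
        if n=="top":print("magn",onz(c,*p,0),"lens",onz(c,93,181,.2),"jar",onz(c,225,320,.04),"frame",onz(c,456,165,0))
E
```

```text
top circle [0.5867 0.1038] 0.0758
top circle [0.588  0.1036] 0.0571
pink [(np.int32(42), [293.0, 197.8], array([0.6142, 0.0729]))]
violet [(np.int32(35), [296.8, 209.6], array([0.5849, 0.0638]))]
green [(np.int32(22), [269.9, 196.1], array([0.6192, 0.1293]))]
blue [(np.int32(22), [263.9, 207.1], array([0.5921, 0.1439]))]
yellow [(np.int32(27), [267.6, 218.7], array([0.5634, 0.135 ]))]
brown [(np.int32(33), [281.9, 192.0], array([0.629 , 0.0999])), (np.int32(20), [255.6, 159.6], array([0.711 , 0.1642]))]
red [(np.int32(21), [255.2, 158.4], array([0.714 , 0.1652]), array([0.7189, 0.1672])), (np.int32(10), [264.6, 176.6], array([0.668 , 0.1421]), array([0.6722, 0.1438]))]
magn [0.62632552 0.44520757 0.        ] lens [0.63440587 0.51497656 0.2       ] jar [0.32024562 0.24320011 0.04      ] frame [ 0.71078791 -0.34741911  0.        ]
scene circle [0.595 0.097] 0.0788
scene circle [0.5906 0.1007] 0.0561
pink [(np.int32(42), [373.4, 252.1], array([0.6156, 0.0701]))]
violet [(np.int32(33), [363.1, 245.6], array([0.5863, 0.0614]))]
green [(np.int32(24), [392.7, 242.9], array([0.6214, 0.1262]))]
blue [(np.int32(25), [390.0, 232.8], array([0.5941, 0.1406]))]
yellow [(np.int32(24), [379.7, 226.3], array([0.5637, 0.1324]))]
brown [(np.int32(12), [385.2, 251.0], array([0.6294, 0.0956])), (np.int32(10), [429.9, 270.2], array([0.7315, 0.1473]))]
red [(np.int32(24), [429.8, 267.3], array([0.7254, 0.1527]), array([0.7193, 0.1633])), (np.int32(11), [411.8, 254.3], array([0.6734, 0.1423]), array([0.6663, 0.1528]))]
```

```bash
cat >> h.py <<'E'
def quat(a):
    x=np.array([np.cos(a),np.sin(a),0]);z=np.array([0,0,-1.]);return R.from_matrix(np.c_[x,np.cross(z,x),z]).as_quat()
AX=np.array([.589,.1028]); RC=.062; TP=np.radians(25.8); C0=np.radians(75.8)
def crank(a,z=.091): return [AX[0]+RC*np.cos(a),AX[1]+RC*np.sin(a),z]
E
python3 - <<'E'
from bench import manip
from h import *
for d in (-30,-60,-27,153,120,90):
    print(d,[None if (q:=manip.solve_ik(crank(C0+np.radians(k),z),quat(np.radians(d)))) is None else q.round(2) for k,z in((0,.35),(0,.09),(76,.09),(100,.09))])
p=manip.current_tool_pos()
print(manip.solve_ik([p[0],p[1],.4],manip.current_tcp_rot()))
E
```

```text
-30 [array([-0.3 ,  0.34, -0.01,  1.47,  0.  ,  1.34, -0.83]), array([-0.37,  0.58,  0.09,  1.73, -0.07,  0.83, -0.78]), array([-0.37,  0.47,  0.1 ,  1.92, -0.07,  0.75, -0.76]), array([-0.35,  0.45,  0.12,  1.96, -0.08,  0.74, -0.71])]
-60 [array([-0.4 ,  0.34,  0.13,  1.47, -0.04,  1.33, -1.32]), array([-0.43,  0.58,  0.17,  1.73, -0.13,  0.84, -1.25]), array([-0.43,  0.47,  0.17,  1.93, -0.11,  0.75, -1.24]), array([-0.4 ,  0.46,  0.18,  1.96, -0.12,  0.74, -1.2 ])]
-27 [array([-0.29,  0.34, -0.02,  1.47,  0.01,  1.34, -0.78]), array([-0.37,  0.58,  0.08,  1.73, -0.06,  0.83, -0.73]), array([-0.37,  0.47,  0.1 ,  1.92, -0.06,  0.75, -0.71]), array([-0.34,  0.45,  0.11,  1.96, -0.07,  0.74, -0.66])]
153 [array([-0.01,  0.36, -0.4 ,  1.46,  0.14,  1.35,  2.25]), array([ 0.05,  0.63, -0.48,  1.72,  0.36,  0.89,  2.08]), array([ 0.07,  0.51, -0.46,  1.91,  0.31,  0.79,  2.12]), array([ 0.1 ,  0.49, -0.44,  1.94,  0.29,  0.77,  2.17])]
120 [array([-0.08,  0.35, -0.31,  1.46,  0.11,  1.34,  1.7 ]), array([-0.03,  0.61, -0.37,  1.72,  0.28,  0.87,  1.57]), array([-0.01,  0.49, -0.35,  1.91,  0.24,  0.78,  1.6 ]), array([ 0.02,  0.47, -0.33,  1.94,  0.22,  0.76,  1.66])]
90 [array([-0.14,  0.35, -0.22,  1.46,  0.08,  1.34,  1.2 ]), array([-0.1 ,  0.6 , -0.27,  1.72,  0.2 ,  0.85,  1.1 ]), array([-0.1 ,  0.48, -0.24,  1.91,  0.16,  0.76,  1.15]), array([-0.07,  0.46, -0.22,  1.95,  0.15,  0.75,  1.19])]
[-1.01906245  0.4010774  -0.45170123  1.30637498  0.17176626  1.47365442
 -0.16815102]
```

```bash
python3 - <<'E'
from bench import manip,viewer
from h import *
p=manip.current_tool_pos()
manip.servo_line([p[0],p[1],.38],vel=.3)
print(manip.current_clock())
manip.move_pose([.64,.235,.30],quat(np.radians(-27)))
manip.sleep(.2)
c=viewer.get_calibration("wrist");im=viewer.get_image("wrist")
cv2.imwrite("pics/w1.png",im[:,:,::-1])
print(manip.current_clock(),manip.current_tool_pos(),manip.current_force())
np.savez("w1.npz",**c)
print(proj(c,[*AX,.079]),proj(c,crank(C0,.121)))
E
```

```text
0.8083
3.2333 [0.63970266 0.23581671 0.30009567] [ 0.24544191 -0.6153192  -0.40375077]
[336.8691269  339.26889445] [323.36075664 301.60338911]
```

View pics/w1.png

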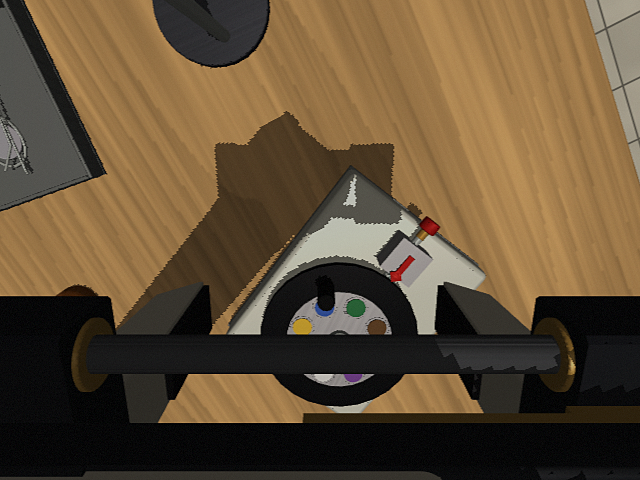

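The wrist view shows the disc between x≈262 and 417, the crank from (322,281) to (327,306), and the pointer and red knob at (403,268) and (430,226). I'll refine from this view.

```bash
python3 - <<'E'
from h import *
c=dict(np.load("w1.npz"));im=cv2.imread("pics/w1.png")[:,:,::-1].copy()
x0,y0,x1,y1=240,200,450,415;cr=im[y0:y1,x0:x1]
P=[]
for nm,lo,hi,k in(("green",(60,90,40),(90,255,255),2),("blue",(100,110,60),(122,255,255),3),("yellow",(22,150,90),(32,255,255),4),("brown",(5,80,40),(16,190,150),1),("violet",(128,60,60),(149,255,255),7)):
    b=sorted(blobs(cr,lo,hi,20),key=lambda b:-b[0])[:1]
    for A,ce in b:
        p=onz(c,*(ce+[x0,y0]),.079)[:2];print(nm,A,ce+[x0,y0],p.round(4))
        if nm in("green","brown","yellow"):P.append((p,k))
# solve c + .04*[cos,sin](th+k*pi/4)
from scipy.optimize import least_squares
r=least_squares(lambda v:np.concatenate([v[:2]+.04*np.array([np.cos(v[2]+k*np.pi/4),np.sin(v[2]+k*np.pi/4)])-p for p,k in P]),[*AX,-.88])
print(r.x,np.degrees(r.x[2]),r.fun.round(4))
b=blobs(cr,(0,150,60),(7,255,255),15);print([(A,ce+[x0,y0],onz(c,*(ce+[x0,y0]),.08)[:2].round(4),onz(c,*(ce+[x0,y0]),.061)[:2].round(4)) for A,ce in b])
hsv=cv2.cvtColor(cr,cv2.COLOR_RGB2HSV)
# rim left and right at rows 300..330
for v in (300,310,320,328,385,392):
    row=hsv[v-y0,:,2]; d=np.where(row<75)[0]; d=d[(d>15)&(d<182)]
    print(v,d.min()+x0,d.max()+x0)
AX2=r.x[:2];a=r.x[2]+2.2
cc=[*(AX2+.062*np.array([np.cos(a),np.sin(a)]))]
print("crank base,top px",proj(c,cc+[.081]),proj(c,cc+[.121]),cc)
cv2.imwrite("pics/w1z.png",cv2.resize(im[255:345,250:430],None,fx=4,fy=4)[:,:,::-1])
E
```

```text
green 265 [355.4 307.6] [0.6206 0.1257]
blue 106 [323.2 311. ] [0.5908 0.1367]
yellow 240 [302.  326.7] [0.5643 0.131 ]
brown 2334 [269. 232.] [0.5822 0.2313]
violet 121 [352.6 377. ] [0.5841 0.0564]
[0.6106423  0.15446066 1.03804534] 59.47561705649479 [-0.0444  0.0491  0.026  -0.011   0.0184 -0.0381]
[(np.int32(182), array([429.7, 226.6]), array([0.7174, 0.1689]), array([0.7195, 0.1622])), (np.int32(220), array([400.8, 269.6]), array([0.6764, 0.1423]), array([0.6765, 0.1343]))]
300 267 407
310 265 412
320 263 415
328 261 416
385 283 393
392 292 385
crank base,top px [279.79020991 319.7224965 ] [275.40316529 340.54608522] [np.float64(0.5489304688880958), np.float64(0.1484898602956083)]
```

View pics/w1z.png

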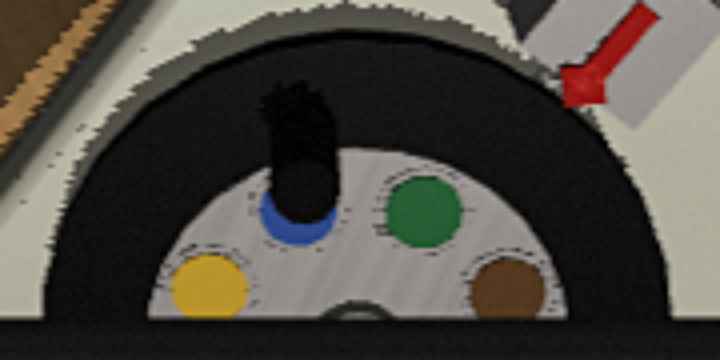

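```bash
python3 - <<'E'
from h import *
from scipy.optimize import least_squares
c=dict(np.load("w1.npz"))
P=[(onz(c,355.9,307.6,.079)[:2],2),(onz(c,302.2,326.7,.079)[:2],4)]
r=least_squares(lambda v:np.concatenate([v[:2]+.04*np.array([np.cos(v[2]+k*np.pi/4),np.sin(v[2]+k*np.pi/4)])-p for p,k in P]),[*AX,-.88])
print(r.x,np.degrees(r.x[2]),r.fun.round(4))
rim=[onz(c,u,v,.079)[:2] for u,v in((267,300),(265,310),(263,320),(261.5,328),(283,385),(292,392),(407,300),(412,310),(415,320),(416.5,328),(393,385),(385,392),(340,262.5))]
r2=least_squares(lambda v:[np.hypot(*(p-v[:2]))-v[2] for p in rim],[*AX,.08]);print("rim",r2.x.round(4))
k=onz(c,326,303,.121)[:2];print("crank",k,"polar",[(np.hypot(*(k-a)).round(4),np.degrees(np.arctan2(*(k-a)[::-1])).round(1)) for a in (AX,r.x[:2],r2.x[:2])])
print(crank(C0))
E
```

```text
[ 0.59007274  0.10003331 -0.88059854] -50.45457950138365 [-0.0001  0.      0.0001 -0.    ]
rim [0.5909 0.1034 0.0788]
crank [0.60565715 0.16069123] polar [(np.float64(0.0602), np.float64(73.9)), (np.float64(0.0626), np.float64(75.6)), (np.float64(0.0592), np.float64(75.6))]
[np.float64(0.6042090579244858), np.float64(0.1629056116934986), 0.091]
```

The readings agree to about 2 mm: axis ≈ (0.590, 0.1015), crank ≈ (0.605, 0.1615), pink at -50.4°, pointer at 25.8°. I'll grasp the crank lightly.

```bash
sed -i 's/^AX=.*/AX=np.array([.590,.1015]); RC=.062; TP=np.radians(25.8); C0=np.radians(75.7)/' h.py; python3 - <<'E'
from bench import manip,viewer,effector
from h import *
Q=quat(np.radians(-27))
manip.move_pose(crank(C0,.2),Q)
manip.servo_line(crank(C0,.093),Q,vel=.08)
manip.sleep(.2)
f0=[]
for i in range(5): f0.append(manip.current_force()); manip.sleep(.02)
f0=np.mean(f0,0);np.save("f0.npy",f0);print("f0",f0, np.std(f0))
print(manip.current_tool_pos(),manip.current_clock())
effector.close(f_grip=8)
print(manip.current_finger_gap(),manip.current_force()-f0,manip.current_clock())
E
```

```text
f0 [0.10175233 0.33225437 0.19964547] 0.09445714993702412
[0.60547387 0.16163976 0.09329146] 5.5833
0.015855546371061534 [-0.52789377  0.93778071  0.34857691] 6.75
```

```bash
python3 - <<'E'
from bench import manip
from h import *
Q=quat(np.radians(-27));f0=np.load("f0.npy")
for k in range(4,49,4):
    a=C0+np.radians(k)
    manip.servo_line(crank(a,.093),Q,vel=.04)
    f=manip.current_force()-f0;t=np.array([-np.sin(a),np.cos(a)]);r=np.array([np.cos(a),np.sin(a)])
    print(k,"t %.2f r %.2f z %.2f"%(f[:2]@t,f[:2]@r,f[2]),manip.current_clock())
    if -(f[:2]@t)>9: break
p=manip.current_tool_pos()[:2]-AX;print(np.degrees(np.arctan2(p[1],p[0])-C0),np.hypot(*p),manip.current_finger_gap())
E
```

```text
4 t -0.11 r -0.01 z -1.07 7.0083
8 t 1.32 r 0.09 z 0.71 7.2667
12 t 0.29 r 0.91 z -0.86 7.525
16 t 1.03 r 0.36 z 0.61 7.7833
20 t -0.06 r 1.25 z -0.73 8.0417
24 t 1.29 r 2.13 z 0.55 8.3
28 t -0.20 r 2.79 z -0.63 8.5583
32 t 0.66 r 3.21 z 0.25 8.8167
36 t -0.44 r 3.70 z 0.41 9.075
40 t 1.48 r 4.22 z -0.09 9.3333
44 t 0.97 r 4.57 z 0.78 9.5917
48 t -0.04 r 4.73 z 0.99 9.85
48.39518872285301 0.062447406380814856 0.015814902423536017
```

```bash
python3 - <<'E'
from bench import manip,viewer
from h import *
f0=np.load("f0.npy")
for i in range(5): manip.sleep(.03); print(manip.current_force()-f0)
im=viewer.get_image("scene");cv2.imwrite("pics/s2.png",cv2.resize(im[170:320,300:470,::-1],None,fx=4,fy=4,interpolation=cv2.INTER_CUBIC))
im=viewer.get_image("top");cv2.imwrite("pics/t2.png",cv2.resize(im[130:270,205:345,::-1],None,fx=4,fy=4,interpolation=cv2.INTER_CUBIC))
E
```

```text
[-2.98452502  5.45391974  0.5998717 ]
[-2.93693596  3.21020279  1.48298247]
[-3.31642866  4.42704375  0.86482865]
[-3.14497996  3.77322428  0.86667241]
[-3.1508317   3.33753569  0.79215485]
```

View pics/s2.png

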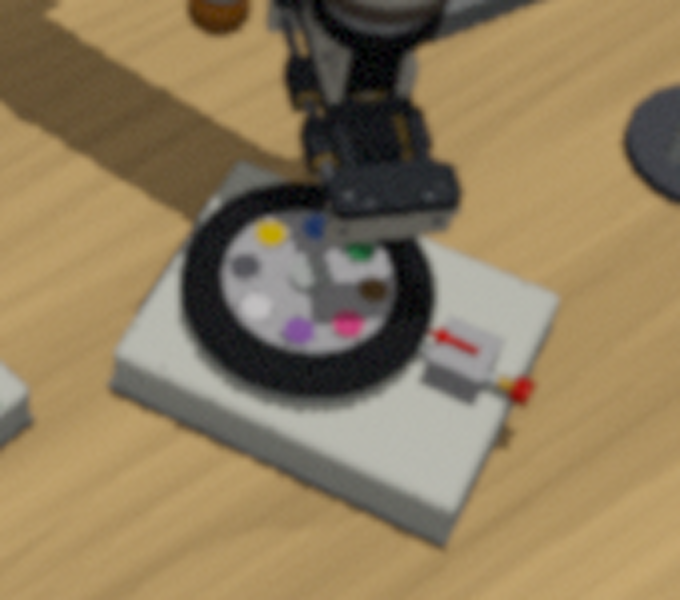

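View pics/t2.png

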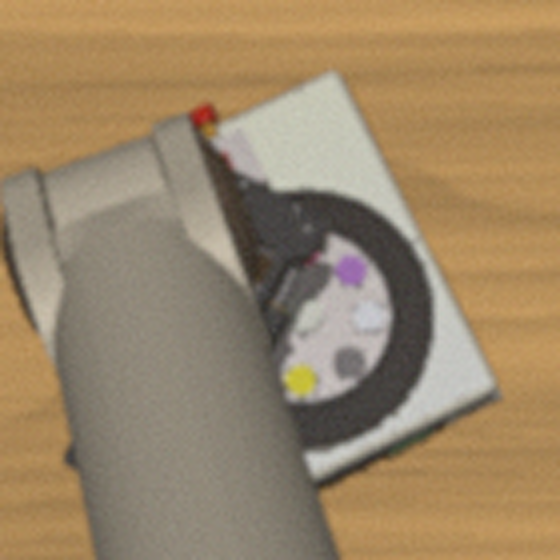

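The scene view shows the disc has turned: pink is at zoomed (348,322), about 28° short, and the red knob is visible at (520,390). Next I'll ease the radial offset and probe the tangential stiffness.

```bash
python3 - <<'E'
from bench import manip
from h import *
c=None
Q=quat(np.radians(-27));f0=np.load("f0.npy")
a0=C0+np.radians(48)
ax=AX+.0015*np.array([np.cos(a0),np.sin(a0)])
def pt(a): return [ax[0]+RC*np.cos(a),ax[1]+RC*np.sin(a),.093]
def rep(tag,a):
    F=[]
    for i in range(3): manip.sleep(.015);F.append(manip.current_force()-f0)
    f=np.mean(F,0);t=np.array([-np.sin(a),np.cos(a)]);r=np.array([np.cos(a),np.sin(a)])
    print(tag,"t %.2f r %.2f"%(f[:2]@t,f[:2]@r),manip.current_clock())
manip.servo_line(pt(a0),Q,vel=.02);rep("shift",a0)
for d in(-.5,-1,-.5,0,.5,1,1.5):
    a=a0+d*1e-3/RC
    manip.servo_line(pt(a),Q,vel=.012);rep(d,a)
E
```

```text
shift t -0.12 r 1.27 10.4167
-0.5 t 3.57 r -0.93 10.7167
-1 t 4.49 r -2.68 11.0167
-0.5 t 3.02 r -4.33 11.3167
0 t 1.06 r -5.57 11.6167
0.5 t 0.12 r -5.98 11.9167
1 t -0.81 r -5.30 12.2167
1.5 t -1.49 r -5.63 12.5167
```

Stiffness is about 3–7 N/mm, so fine steps are safe. Now the slow feel for the notch.

```bash
python3 - <<'E'
from bench import manip
from h import *
Q=quat(np.radians(-27));f0=np.load("f0.npy")
a0=C0+np.radians(48)
ax=AX+.0008*np.array([np.cos(a0),np.sin(a0)]);np.save("ax.npy",ax)
def pt(a): return [ax[0]+RC*np.cos(a),ax[1]+RC*np.sin(a),.093]
s=1.5e-3;i=0;log=[]
while s<RC*np.radians(50.5):
    s+=.7e-3;a=a0+s/RC;i+=1
    manip.servo_line(pt(a),Q,vel=.015)
    f=manip.current_force()-f0;manip.sleep(.015);f=(f+manip.current_force()-f0)/2
    t=f[:2]@[-np.sin(a),np.cos(a)];r=f[:2]@[np.cos(a),np.sin(a)]
    p=manip.current_tool_pos()[:2]-ax
    log.append((48+np.degrees(s/RC),t,r))
    if t<-6 or np.hypot(t,r)>13: print("STOP",s);break
for l in log[::4]+log[-5:]: print("%.1f t %.2f r %.2f"%l)
print(manip.current_clock(),manip.current_finger_gap(),"a",a,"meas deg",np.degrees(np.arctan2(p[1],p[0])-C0),np.hypot(*p))
np.save("a.npy",a)
E
```

```text
STOP 0.029499999999999978
50.0 t -2.67 r -4.77
52.6 t -2.91 r -4.84
55.2 t -2.64 r -4.62
57.8 t -2.56 r -4.57
60.4 t -2.85 r -4.48
63.0 t -3.05 r -4.36
65.6 t -2.93 r -4.14
68.1 t -3.02 r -4.12
70.7 t 0.37 r -2.98
73.3 t -3.10 r -2.63
72.7 t -1.57 r -3.45
73.3 t -3.10 r -2.63
74.0 t -4.47 r -3.47
74.6 t -5.69 r -3.49
75.3 t -6.76 r -4.77
23.1833 0.01536262195647144 a 2.6347787363298885 meas deg 73.37479622705737 0.06207539630527145
```

Clear signature: the drag vanished at about 70.5°, then the force rose steadily to -6.8 N against the stop. I'll back off a little to unload it and check the knob in the scene view.

```bash
python3 - <<'E'
from bench import manip,viewer
from h import *
Q=quat(np.radians(-27));f0=np.load("f0.npy");ax=np.load("ax.npy");a=float(np.load("a.npy"))
for d in(1.,1.8):
    b=a-d*1e-3/RC
    manip.servo_line([ax[0]+RC*np.cos(b),ax[1]+RC*np.sin(b),.093],Q,vel=.015)
    manip.sleep(.02);f=manip.current_force()-f0
    print(d,f[:2]@[-np.sin(b),np.cos(b)])
im=viewer.get_image("scene");cv2.imwrite("pics/s3raw.png",im[:,:,::-1])
cv2.imwrite("pics/s3.png",cv2.resize(im[170:320,300:470,::-1],None,fx=4,fy=4,interpolation=cv2.INTER_CUBIC))
c=viewer.get_calibration("scene")
old=cv2.imread("pics/scene0.png")[:,:,::-1].copy()
for n,q in(("old",old),("new",im)):
    cr=q[195:310,400:455].copy()
    for A,ce in blobs(cr,(0,150,60),(7,255,255),8): print(n,A,ce+[400,195],onz(c,*(ce+[400,195]),.061)[:2])
E
```

```text
1.0 -4.90269524299263
1.8 -3.089804358404807
old 11 [411.8 254.3] [0.66627758 0.15277998]
old 24 [429.8 267.3] [0.7193009  0.16334951]
new 8 [410.6 253.8] [0.66348268 0.15133601]
new 24 [427.  266.3] [0.71334179 0.15973535]
```

View pics/s3.png

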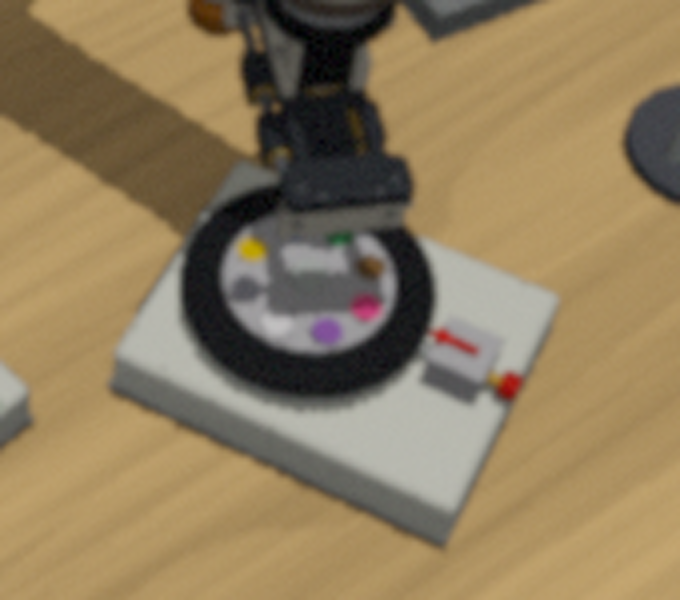

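The knob moved in by 7 mm at (427,266), so the plunger is home. Now unload, release, and go to the button.

```bash
python3 - <<'E'
from bench import manip,viewer,effector
from h import *
Q=quat(np.radians(-27));f0=np.load("f0.npy");ax=np.load("ax.npy");a=float(np.load("a.npy"))
b=a-2.8e-3/RC
manip.servo_line([ax[0]+RC*np.cos(b),ax[1]+RC*np.sin(b),.093],Q,vel=.015)
manip.sleep(.02);f=manip.current_force()-f0
print(f[:2]@[-np.sin(b),np.cos(b)])
effector.open_jaws()
p=manip.current_tool_pos()
manip.servo_line([p[0],p[1],.2],vel=.12)
effector.close(f_grip=20)
manip.move_pose([.47,-.265,.22],Q); manip.sleep(.1)
print(manip.current_clock())
im=viewer.get_image("top");cv2.imwrite("pics/t4.png",im[:,:,::-1])
c=viewer.get_calibration("scene");im=viewer.get_image("scene");cv2.imwrite("pics/s4.png",im[:,:,::-1])
cr=im[195:310,400:455].copy()
for A,ce in blobs(cr,(0,150,60),(7,255,255),8): print(A,ce+[400,195],onz(c,*(ce+[400,195]),.061)[:2])
w=viewer.get_calibration("wrist");np.savez("w4.npz",**w);im=viewer.get_image("wrist");cv2.imwrite("pics/w4.png",im[:,:,::-1])
E
```

```text
-2.769749796472047
29.3833
8 [410.6 253.8] [0.66348268 0.15133601]
24 [427.  266.2] [0.71313139 0.15993043]
```

View pics/s4.png

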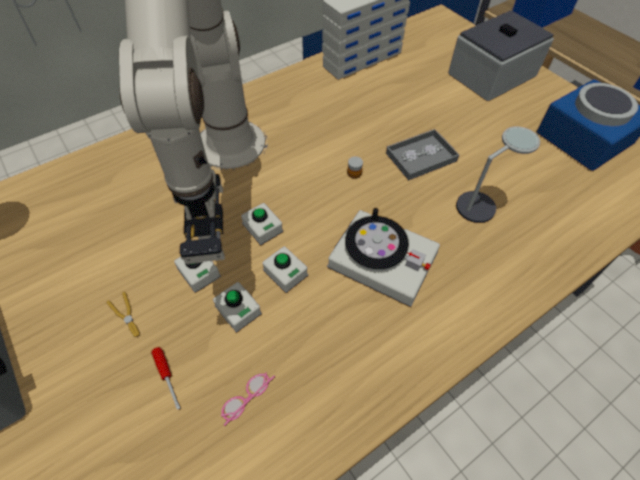

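View pics/w4.png

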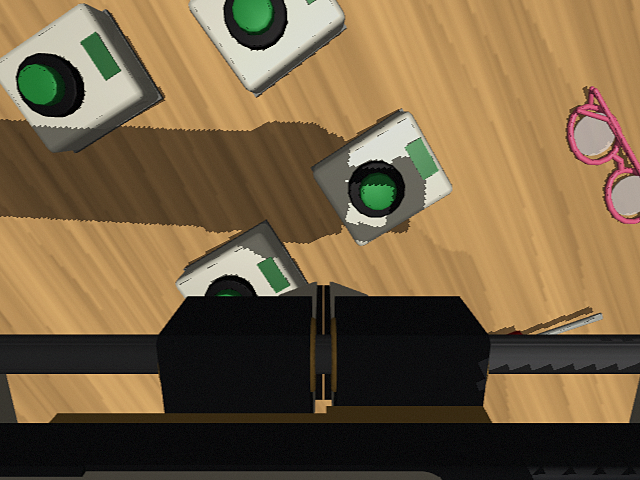

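The scene view shows the crank free at (375,212), the knob still in at (427,266) and the bystanders in place. In the wrist view a green button is at (378,192). I'll compute its position and compare with the target.

```bash
python3 - <<'E'
from bench import viewer
from h import *
w=dict(np.load("w4.npz"));im=cv2.imread("pics/w4.png")[:,:,::-1].copy()
for A,ce in blobs(im,(55,120,60),(80,255,255),300): print(A,ce,onz(w,*ce,.067)[:2])
print(proj(w,[.5175,-.265,.067]))
c=viewer.get_calibration("scene");s=cv2.imread("pics/s4.png")[195:310,315:455,::-1].copy()
st=np.array([.59,.1012])+.04*np.array([np.cos(TP),np.sin(TP)])
for A,ce in blobs(s,(145,80,60),(175,255,255),10):
    p=onz(c,*(ce+[315,195]),.079)[:2];print("pink",p,"station",st,np.linalg.norm(p-st))
E
```

```text
1091 [252.1  13.7] [ 0.49240408 -0.11923016]
808 [100.3  55.7] [ 0.38751298 -0.09506501]
1217 [37.2 83.9] [ 0.33800637 -0.09027227]
706 [376.9 195.9] [ 0.51490249 -0.26776809]
467 [273.4 275.2] [ 0.41590487 -0.28832677]
[378.51417879 191.04709161]
pink [0.62727594 0.11577469] station [0.62601275 0.11860924] 0.003103284830048114
```

```bash
python3 - <<'E'
from bench import manip,viewer
from h import *
Q=quat(np.radians(-27));B=[.517,-.266]
manip.move_pose([*B,.12],Q)
manip.servo_line([*B,.075],Q,vel=.06);manip.sleep(.15)
f0=manip.current_force()[2]
z=.072;first=None
while z>.054:
    manip.servo_line([*B,z],Q,vel=.03)
    manip.sleep(.03);f=manip.current_force()[2]-f0
    print("%.4f %.4f %.2f"%(z,manip.current_tool_pos()[2],f))
    if f>9: break
    z-=.001
manip.sleep(.2);print("hold",manip.current_tool_pos(),manip.current_force()[2]-f0)
cv2.imwrite("pics/s5.png",viewer.get_image("scene")[:,:,::-1])
manip.servo_line([*B,.14],Q,vel=.1)
print(manip.current_clock())
E
```

```text
0.0720 0.0719 0.30
0.0710 0.0710 -0.50
0.0700 0.0699 -0.22
0.0690 0.0689 0.91
0.0680 0.0680 0.97
0.0670 0.0672 2.22
0.0660 0.0661 2.23
0.0650 0.0651 2.82
0.0640 0.0641 3.87
0.0630 0.0631 2.56
0.0620 0.0621 4.25
0.0610 0.0613 6.87
0.0600 0.0612 14.39
hold [ 0.51718253 -0.26612007  0.06114113] 13.687837936286087
35.9833
```

Pressed to the hard stop: force starts at about 0.0675, the bottom is at 0.0612. I'll retreat and do the final checks.

```bash
python3 - <<'E'
from bench import manip,viewer
from h import *
Q=quat(np.radians(-27))
manip.move_pose([.42,-.2,.3],Q);manip.sleep(.2)
c=viewer.get_calibration("scene");im=viewer.get_image("scene");cv2.imwrite("pics/s6.png",im[:,:,::-1])
cr=im[195:310,400:455].copy()
for A,ce in blobs(cr,(0,150,60),(7,255,255),8): print(A,ce+[400,195],onz(c,*(ce+[400,195]),.061)[:2])
print([ (A,ce) for A,ce in blobs(im,(55,120,60),(80,255,255),40)],manip.current_force(),manip.current_clock())
E
```

```text
8 [410.6 253.8] [0.66348268 0.15133601]
24 [427.  266.2] [0.71313139 0.15993043]
[(np.int32(72), array([259.2, 212.6])), (np.int32(97), array([191.7, 258.3])), (np.int32(97), array([281.6, 258.5])), (np.int32(117), array([232.4, 296.2]))] [-0.02064954 -0.03061649  0.1115338 ] 37.0417
```

View pics/s6.png

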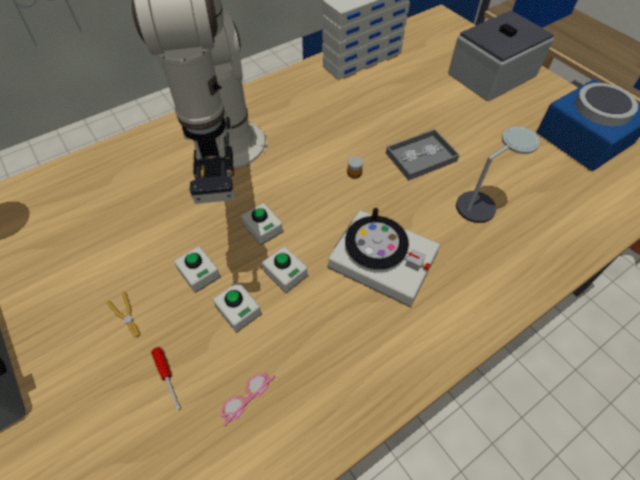

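The knob is still home at (427,266). The pressed button at (232,296) is back up, at the same pixels as before the press. The bystanders have not moved and the arm is clear.

```bash
python3 -c "
from bench import manip
manip.hand_in(); print(manip.current_clock())"
```

```text
the job is handed in; nothing more can be done
the job is handed in; nothing more can be done
```

I turned the carousel about 72° anticlockwise, the shorter way, until the plunger dropped into its notch. Then I let go of the crank, pressed the farthest green read button to its stop, and handed the job in at about 37 s.

- **Feel for the notch:** the drag on the crank fell from 3 N to about 0 at roughly 70.5°. It then rose to 6.8 N against the notch wall, where I stopped, well below the 17 N limit at the crank. I backed off before releasing.
- **Plunger and pink:** the last scene picture shows the red knob about 7 mm further in than at the start, so the plunger is home. Pink measured about 3 mm from the station in the picture taken just after release, though the turn angles suggest 3–4 mm.
- **Button:** it started to resist at about 67 mm and stopped hard at about 61 mm, with 14 N on it. It was back up in the last picture.
- **Bystanders:** nothing on the bench looks moved in the last scene picture, and the wrist force is near zero.
- **What disagreed:** the camera estimates of the axis differed by about 2 to 3 mm, so the grip carried 3–6 N of sideways load at the crank. After I backed off 2.8 mm, a 2.8 N tangential residue remained. It is about the size of the drag, and the knob did not move on release.

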